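Push the loaded drip tray home in the coffee machine

TASK

The coffee machine's drip tray stands on the worktop in front of the machine with an espresso cup on it. Without gripping or lifting anything, gently push the tray with your fingers in between the machine's two side feet until it is fully home against the machine, so that the cup ends up upright on it under the spout. Push only on the tray: do not touch the cup, and leave the machine and everything else alone.

Things in the scene. Friction and masses are not known exactly. Their poses are not given: they have to be found in the camera images.
- drip_tray: Loose drip tray, about 0.45 kg: square black trough, steel bar grid on top, steel strip on its front; 140 x 140 mm, 30 mm tall, upright corners rounded to 14 mm. Smooth plastic. Origin: middle of its underside; x to its rear edge (which goes into the machine), y left, z up; front face at x = -70 mm, sides at y = +-70 mm. Starts clear of the feet, up to 80 mm off to a side, turned up to 0.3 rad.
- bay_home (a point): Point on the worktop where the tray's origin lies when the tray is fully home. Fixed to the coffee machine (black, steel front, cannot move), with its axes: x into the machine (away from the robot), y left, z up. The column's front face, which stops the tray, is at x = 70 mm. The tray starts 113 to 140 mm short of this point along x and when home stands 60 mm out of the feet.
- bay_mouth (a point): Point on the worktop midway between the front ends of the machine's two side feet, 10 mm in front of bay_home, same axes. The feet run back from here to the column, 80 mm, and leave a gap of 145 mm (y = -72.5 to 72.5 mm) for the 140 mm tray; each is 20 mm wide, 36 mm tall, with a round nose.
- espresso_cup: White espresso cup with one small handle, loose on the tray's grid: 62 mm across the rim, 56 mm tall (rim 86 mm above the worktop), 0.14 kg. Origin: middle of its underside, z up. It stands some 18 mm behind the tray's centre, handle pointing anywhere.
- spout (a point): Point midway between the tips of the machine's twin spout, 108 mm above the worktop, 24 mm behind bay_home. The spout hangs under the machine's head, which is 185 mm wide, spans 140 to 300 mm above the worktop and overhangs the bay to 18 mm in front of bay_home; a rail and a mug are on top of it.
- polka_mug: White mug with grey dots (78 mm wide, 93 mm tall) on top of the coffee machine; to be left alone. Origin: middle of its underside.
- honey_jar: Glass honey jar with green lid (64 mm wide, 84 mm tall), right of the machine, in front of the canister; to be left alone. Origin: middle of its underside.
- dark_mug: Dark grey mug (88 mm wide, 106 mm tall) at the right; to be left alone. Origin: middle of its underside.
- teaspoon: Teaspoon (138 mm) lying at the right; to be left alone.
- lemon: Lemon on the round board at the left; to be left alone.
- garlic: Garlic bulb on the round board at the left; to be left alone.
- peeler: Yellow peeler (170 mm) lying at the left; to be left alone.
Not all that is in view belongs to the job. Leave any turquoise look-alike of the espresso_cup alone.

How it is judged:
By the outcome, as a careful person would: the job done as asked, in the order asked, and still so for the second after the job is handed in, with the robot touching nothing.
It also fails if it takes over 72 s, if anything falls off the work surface, if the arm or the gripper's body presses on something with over 40 N, if the wrist force passes 120 N, or if a joint passes its speed limit or range.

ROBOT

A 7-joint arm with a two-finger parallel gripper is mounted at the origin on a cart in front of the work surface, level with it; the furniture and walls round the work are solid. World frame = base frame: x ahead of the robot, y to its left, z up, the work surface at z = 0. Lengths are in m, angles in rad, forces in N, time in s.
With the tool pointing down it reaches from about 0.425 to 0.925 m from the base axis. Payload 6.8 kg.
Tool frame: the origin (TCP) lies at the very end of the fingers, on their centre line; the grasp point (between the pads) lies 19 mm behind it; z points along the fingers, y is the line along which they close (so a half turn about z gives the same grasp; the last joint's range is limited). The gripper opens to 85 mm and grips with 20 to 120 N. Pads are 22 mm wide; open, the fingers measure 114 mm over their backs; the gripper's body (76 mm by 85 mm) begins 54 mm behind the grasp point. The pads swing forward as they close: fully open they stand 13 mm farther back than shut.
Start: joints at [1.067, 0.477, 0.022, 1.555, -0.011, 1.109, -0.083], TCP at [0.26, -0.623, 0.231] pointing down, gripper open.
Joint ranges: [-2.96, 2.96], [-0.34, 2.1], [-1.41, 1.46], [0.24, 2.44], [-1.37, 4.51], [0.17, 1.92], [-2.96, 2.96]. Speed limits (rad/s): [2.39, 2.39, 3.14, 3.14, 3.14, 3.14, 3.14].

INTERFACE

Orientations are given as a rotation vector (axis times angle).
In Python, from bench import r gives the robot as it stands.
- The arm moves only by the shell command python3 -m jog 'ROWS' [FORCE]. ROWS is JSON, a list of rows, each an object of numbers: "fingers": the finger opening in m, from 0 to 0.0854; "x", "y", "z": the shift along the tool's x, y, z in m; "rx", "ry", "rz": the turn, a rotation vector about the tool's x, y, z in degrees. In form: [{"fingers": .., "x": .., "y": .., "z": .., "rx": .., "ry": .., "rz": ..}, ...]. A call has 1 to 8 rows; each row shifts and turns the commanded pose from where the row before left it, along the tool's axes as they then stand; what a row does not reach is not made up. A row lasts 1/8 s, in which the tool goes at most 62.5 mm and 10.7 degrees, less where a joint would pass 70% of its speed; a pose out of reach is approached as far as the arm can. A call is refused whole if a number of a shift passes 0.0625 or a number of a turn 10.7, either way. A call with a gripper value outside its range is refused whole. The fingers move at their own pace and stop on an object; FORCE is the grip in N (left out, the last holds). Time passes only in rows, so rows that do not move let the fingers close. It gives the time, the measured TCP pose, the force, the opening and the grip force at its end, in the units of the state.
- r.get_obs(): the state, without advancing time (a new reading comes with each control period).
- r.grab_frame(name): name is "scene" or "side" or "wrist"; returns (picture, depth): 400x640x3 uint8, red, green, blue; 400x640 float32, m along the optical axis (not along the pixel's ray), 0 where there is no reading.
- r.get_calibration(name): a dict with "mtx" (3x3 intrinsics, pixels), "extrinsics" (4x4, takes a point from camera to world coordinates). Camera axes: x right, y down, z forward; pixel columns grow to the right and rows downward; lengths in m; the calibration is good to about 2 mm. The wrist camera is an equidistant fisheye: a pixel r from the principal point sees the ray r / f radians off the axis. A picture is of the moment at which its call begins: read the wrist's pose just before it. get_calibration takes no time and is no camera call; for the wrist camera it gives the pose at the moment of the call.
- r.hand_in(): hands the job in; it is judged then, once.
Trained networks look in the newest picture that a camera, given by its name, has taken for a name from the list of things; names that differ only in an ending like _2 or _b are one class to them, and where a whole thing is asked for, a point or a joint stands for the part that bears it (a point fixed in the world has none). Each returns a list of dicts, best first, with "score" (0 to 1); they miss things now and then, are a little off and sometimes report something else, mostly with a low value. They report only what shows in the picture. A call takes as long as a camera call. They do not tell look-alikes from the thing itself.
- r.search_frame(target, camera): "xyz" ([x, y, z] in m, in world coordinates, good to about 4 mm: the middle of the surface that is visible of it).
- r.landmark_of(target, camera): "xyz" ([x, y, z] in m, in world coordinates, good to about 4 mm: a listed point, or the origin of a listed thing).
The state is a dict: "clock": time; "joints": joint angles; "qvel": joint speeds; "tau": joint torques, N m; "tcp_pos": TCP position; "orientation": TCP orientation; "contact_force": force on the tool from outside, world axes, zero at the start; "moment": the same for the moment, N m; "grip_width": finger opening in m; "gripper_force": force on a finger pad.
Only numpy, scipy, OpenCV 4.12 (cv2) and the standard library are available. Lean on these libraries where they do the work, as an engineer would, in place of code of your own. Each camera call takes 0.05 s, during which the arm holds its last target. There are 200 camera calls.

## Working session

There is one attempt and no reset: what is moved stays moved. The work goes in short steps, Python scripts to look and compute and a shell command to move; the robot and the scene stay as the last step left them, time stands still between calls to the robot, and variables do not carry over. Pictures are saved under pics/ and viewed, at most 13 in all, crops included, and the job is handed in when it is done.

```bash
mkdir -p pics
python3 - <<'E'
from bench import r
import cv2,numpy as np
o=r.get_obs();print(o['clock'],o['tcp_pos'],o['orientation'],o['contact_force'],o['grip_width'])
for c in ("scene","side"):
    im,d=r.grab_frame(c);cv2.imwrite(f"pics/{c}0.png",im[:,:,::-1])
    for t in ("drip_tray","espresso_cup","bay_home","bay_mouth","spout"):
        for q in r.landmark_of(t,c)[:2]: print(c,t,np.round(q['xyz'],4),round(q['score'],2))
E
```

```text
0.0 [ 0.26002421 -0.62225592  0.23030436] [-3.07849366e+00 -6.17397238e-01  7.58616876e-04] [-0.49950468  0.70904743 -0.63652405] 0.08545952524048064
scene drip_tray [ 0.5545 -0.0538  0.003 ] 0.89
scene espresso_cup [ 0.5742 -0.0675  0.0284] 0.9
scene espresso_cup [ 4.998e-01  1.923e-01 -1.000e-04] 0.61
scene bay_home [ 6.776e-01  3.480e-02 -6.000e-04] 0.62
scene spout [0.6987 0.0337 0.1082] 0.92
scene spout [0.678  0.0323 0.0014] 0.66
side drip_tray [ 0.5577 -0.0576 -0.001 ] 0.88
side espresso_cup [0.4967 0.1989 0.005 ] 0.73
side espresso_cup [ 0.5723 -0.0668  0.0294] 0.59
side bay_home [0.6708 0.0394 0.    ] 0.98
side bay_mouth [ 0.6667  0.0366 -0.0028] 0.74
side bay_mouth [0.6628 0.3912 0.0203] 0.28
side spout [0.696  0.0354 0.1118] 0.69
```

View pics/scene0.png

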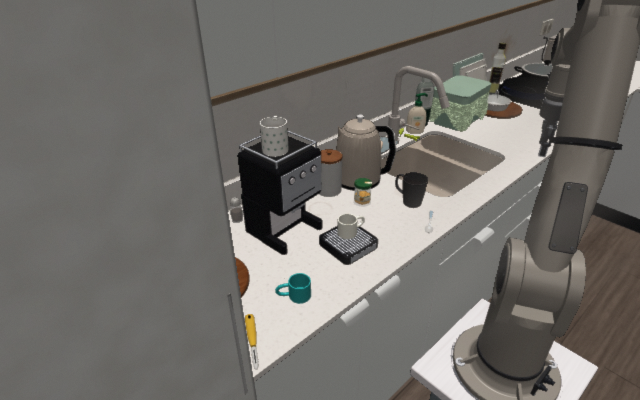

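View pics/side0.png

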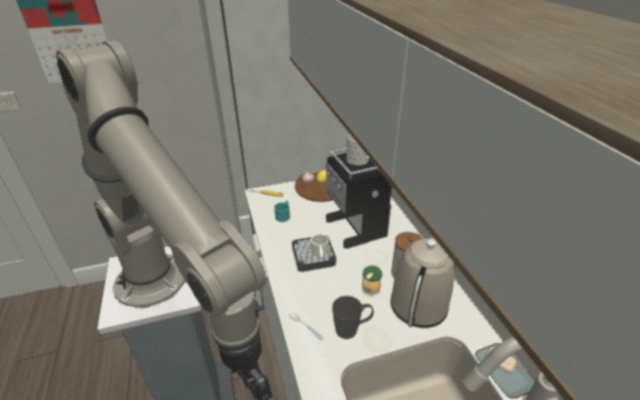

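The scene shows the tray with the white cup at about (349,240), to the right of the machine's feet (nearer foot tip about (285,247), other about (318,225)). The turquoise look-alike is at (300,288). Next I measure both yaws from the depth.

```bash
cat > h.py <<'E'
from bench import r
import cv2,numpy as np
from scipy.spatial.transform import Rotation as R
def cloud(c):
    im,d=r.grab_frame(c);k=r.get_calibration(c);K=k['mtx'];T=np.array(k['extrinsics'])
    v,u=np.indices(d.shape)
    if c=='wrist':
        x=(u-K[0][2])/K[0][0];y=(v-K[1][2])/K[1][1];t=np.hypot(x,y)+1e-9;s=np.tan(np.minimum(t,1.4))/t;x,y=x*s,y*s
        d=np.where(t<1.3,d,0)
    else: x=(u-K[0][2])/K[0][0];y=(v-K[1][2])/K[1][1]
    p=np.stack([x*d,y*d,d],-1)@T[:3,:3].T+T[:3,3]; p[d<=0]=np.nan
    return im,p
def rect(P,name):
    (c,s,a)=cv2.minAreaRect((P[:,:2]*1000).astype(np.float32)); print(name,len(P),np.round(c,1),np.round(s,1),round(a,1),'deg mod 90 ->',round((a+45)%90-45,2))
E
python3 - <<'E'
from h import *
for c in ("scene","side"):
    im,p=cloud(c);P=p.reshape(-1,3);x,y,z=P.T
    rect(P[(abs(x-.556)<.11)&(abs(y+.056)<.11)&(z>.024)&(z<.034)&((x<.6)|(y<-.03))],c+' tray top')
    H=P[(z>.15)&(z<.29)&(x>.58)&(x<.86)&(abs(y-.04)<.14)]; rect(H,c+' head')
    F=P[(z>.031)&(z<.04)&(x>.62)&(x<.78)&(y>-.08)&(y<.16)]; rect(F,c+' feet')
    for s in (1,-1):
        G=F[(F[:,1]-.037)*s>.05]; 
        if len(G)>5: rect(G,c+' foot%d'%s)
E
```

```text
scene tray top 850 [555.1 -52.6] [143.2 146.4] 86.5 deg mod 90 -> -3.46
scene head 3259 [709.   82.2] [247.3 133.2] 51.0 deg mod 90 -> -39.05
scene feet 341 [695.   43.3] [204.  140.1] 83.6 deg mod 90 -> -6.41
scene foot1 168 [716.7 110.6] [120.2  47.9] 2.4 deg mod 90 -> 2.36
scene foot-1 120 [712.5 -37.5] [85.8 36. ] 6.1 deg mod 90 -> 6.06
side tray top 673 [555.1 -54.9] [146.8 142. ] 85.6 deg mod 90 -> -4.42
side head 2090 [716.7  -9.1] [128.5 250.2] 51.4 deg mod 90 -> -38.62
side feet 195 [693.2  35.1] [156.7 191.3] 4.9 deg mod 90 -> 4.93
side foot1 60 [689.5 116.9] [67.4 27.6] 4.9 deg mod 90 -> 4.93
side foot-1 114 [699.4 -41.2] [156.8  38.4] 6.6 deg mod 90 -> 6.63
```

```bash
python3 -m jog '[{"x":0.0455,"y":-0.031},{"x":0.0455,"y":-0.031},{"x":0.0455,"y":-0.031},{"x":0.0455,"y":-0.031},{"x":0.0455,"y":-0.031},{"x":0.0455,"y":-0.031},{"x":0.0455,"y":-0.031},{"x":0.0455,"y":-0.031}]'
python3 -m jog '[{"rz":-10.5},{"rz":-10.5},{"rz":-10.5},{"rz":-10.5},{"rz":-10.5},{"rz":-10.5}]'
python3 - <<'E'
from h import *
o=r.get_obs();T=R.from_rotvec(o['orientation']).as_matrix();print(o['clock'],o['tcp_pos'],T.round(3),r.get_calibration('wrist'))
im,p=cloud('wrist');cv2.imwrite("pics/w1.png",im[:,:,::-1]);np.save('w1.npy',p)
for t in ("drip_tray","espresso_cup","bay_home","bay_mouth","honey_jar","dark_mug","teaspoon"):
    for q in r.landmark_of(t,'wrist')[:2]: print(t,np.round(q['xyz'],4),round(q['score'],2))
E
```

```text
0.7 [ 0.26025393 -0.62285434  0.23135893] [[ 0.923  0.386  0.   ]
 [ 0.386 -0.923 -0.   ]
 [ 0.     0.    -1.   ]] {'mtx': array([[309.70691629,   0.        , 317.79665103],
       [  0.        , 309.70691629, 202.29913745],
       [  0.        ,   0.        ,   1.        ]]), 'extrinsics': array([[ 3.86141734e-01, -8.73709389e-01, -2.95848719e-01,
         3.37500754e-01],
       [-9.22439453e-01, -3.65698091e-01, -1.23977262e-01,
        -5.92921440e-01],
       [ 1.28786123e-04,  3.20775325e-01, -9.47155306e-01,
         3.73304605e-01],
       [ 0.00000000e+00,  0.00000000e+00,  0.00000000e+00,
         1.00000000e+00]])}validation failed for argument at $[0]...
validation failed for argument at $[0]...
```

View pics/w1.png

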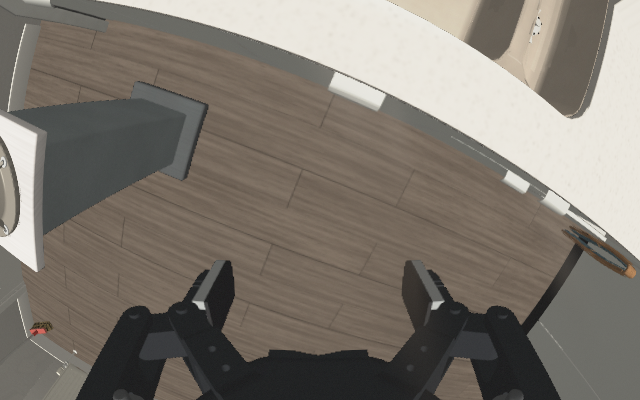

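The wrist view shows only the floor and the fingers at (215,290) and (425,290). The rows were refused, so they probably need every field.

```bash
python3 -m jog '[{"fingers":0.085,"x":0.0455,"y":-0.031,"z":0,"rx":0,"ry":0,"rz":0},{"fingers":0.085,"x":0.0455,"y":-0.031,"z":0,"rx":0,"ry":0,"rz":0},{"fingers":0.085,"x":0.0455,"y":-0.031,"z":0,"rx":0,"ry":0,"rz":0},{"fingers":0.085,"x":0.0455,"y":-0.031,"z":0,"rx":0,"ry":0,"rz":0},{"fingers":0.085,"x":0.0455,"y":-0.031,"z":0,"rx":0,"ry":0,"rz":0},{"fingers":0.085,"x":0.0455,"y":-0.031,"z":0,"rx":0,"ry":0,"rz":0},{"fingers":0.085,"x":0.0455,"y":-0.031,"z":0,"rx":0,"ry":0,"rz":0},{"fingers":0.085,"x":0.0455,"y":-0.031,"z":0,"rx":0,"ry":0,"rz":0}]'
python3 -m jog '[{"fingers":0.085,"x":0,"y":0,"z":0,"rx":0,"ry":0,"rz":-10.5},{"fingers":0.085,"x":0,"y":0,"z":0,"rx":0,"ry":0,"rz":-10.5},{"fingers":0.085,"x":0,"y":0,"z":0,"rx":0,"ry":0,"rz":-10.5},{"fingers":0.085,"x":0,"y":0,"z":0,"rx":0,"ry":0,"rz":-10.5},{"fingers":0.085,"x":0,"y":0,"z":0,"rx":0,"ry":0,"rz":-10.5},{"fingers":0.085,"x":0,"y":0,"z":0,"rx":0,"ry":0,"rz":-10.5}]'
python3 - <<'E'
from h import *
o=r.get_obs();T=R.from_rotvec(o['orientation']).as_matrix();print(o['clock'],o['tcp_pos'],T.round(3))
im,p=cloud('wrist');cv2.imwrite("pics/w2.png",im[:,:,::-1]);np.save('w2.npy',p)
for t in ("drip_tray","espresso_cup","bay_home","bay_mouth","honey_jar","dark_mug","teaspoon"):
    for q in r.landmark_of(t,'wrist')[:2]: print(t,np.round(q['xyz'],4),round(q['score'],2))
E
```

```text
clock: 2.1
tcp_pos: [0.5014, -0.2522, 0.2316]
orientation: [3.08, 0.617, 0.001]
contact_force: [1.1, 0.0, 0.3]
grip_width: 0.0851
gripper_force: 0.0
clock: 2.85
tcp_pos: [0.5005, -0.2538, 0.2314]
orientation: [2.297, 2.143, 0.0]
contact_force: [-0.1, -0.7, 0.4]
grip_width: 0.0851
gripper_force: 0.0
2.85 [ 0.50048679 -0.25376031  0.2314191 ] [[ 0.07   0.998  0.   ]
 [ 0.998 -0.07  -0.   ]
 [-0.     0.    -1.   ]]
drip_tray [ 0.5537 -0.0532  0.0007] 0.95
espresso_cup [ 0.579  -0.0718  0.0252] 0.8
teaspoon [ 0.4515 -0.3407  0.0025] 0.94
```

View pics/w2.png

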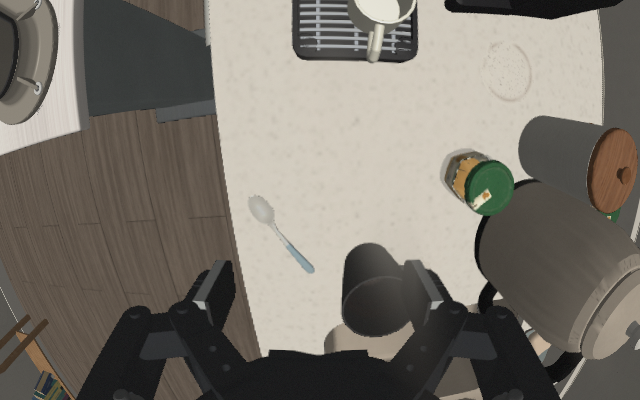

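The tray's right edge is at row 60, with the cup handle pointing at it (375,45). The honey jar is at (480,185), the dark mug at (375,290) and the spoon at (280,235).

Run:
```python
from h import *
p=np.load('w2.npy');P=p[np.isfinite(p[...,0])];x,y,z=P.T
rect(P[(abs(x-.556)<.11)&(abs(y+.056)<.11)&(z>.022)&(z<.034)],'tray')
M=P[(x>.5)&(x<.72)&(y<-.15)&(y>-.36)&(z>.03)&(z<.12)]
print('mug/jar',np.c_[M.min(0),M.max(0)].round(3))
for b in np.arange(.5,.74,.03):
  q=M[(M[:,0]>=b)&(M[:,0]<b+.03)]
  if len(q)>5: print(b.round(2),q[:,1].min().round(3),q[:,1].max().round(3),q[:,2].max().round(3))
H=P[(abs(x-.56)<.09)&(abs(y+.07)<.1)&(z>.04)&(z<.12)];print('cup+handle',np.c_[H.min(0),H.max(0)].round(3))
h=H[H[:,1]<-.105];print('handle',np.c_[h.min(0),h.max(0)].round(3) if len(h) else 0)
# scene+side: feet inner edges, head front
im,s1=cloud('scene');im,s2=cloud('side');Q=np.r_[s1.reshape(-1,3),s2.reshape(-1,3)]
F=Q[(Q[:,2]>.15)&(Q[:,2]<.29)&(Q[:,0]>.58)&(Q[:,0]<.86)&(abs(Q[:,1]-.04)<.14)]
# head front plane by ransac: x = a + b y
from numpy.random import default_rng
g=default_rng(0);best=0
for _ in range(500):
  a,b=F[g.choice(len(F),2,False)]; n=np.array([-(b-a)[1],(b-a)[0]]);L=np.linalg.norm(n)
  if L<.05: continue
  n/=L; 
  if abs(n[0])<.8: continue
  inl=abs((F[:,:2]-a[:2])@n)<.003
  if inl.sum()>best: best=inl.sum();I=inl
k=np.polyfit(F[I,1],F[I,0],1);print('front plane',best,k,'yaw deg',-np.degrees(np.arctan(k[0])))
G=Q[(Q[:,2]>.032)&(Q[:,2]<.039)&(Q[:,0]>.62)&(Q[:,0]<.76)]
for lo,hi in ((-.09,0),(.07,.16)):
  q=G[(G[:,1]>lo)&(G[:,1]<hi)]; 
  for b in np.arange(.64,.76,.02):
    w=q[(q[:,0]>=b)&(q[:,0]<b+.02)]
    if len(w)>3: print(lo,b.round(2),len(w),w[:,1].min().round(4),w[:,1].max().round(4),np.median(w[:,1]).round(4))
```

```text
tray 4345 [553.9 -91.4] [ 73.6 142.3] 88.8 deg mod 90 -> -1.16
mug/jar [[ 0.533  0.72 ]
 [-0.36  -0.236]
 [ 0.03   0.106]]
0.53 -0.36 -0.348 0.106
0.56 -0.36 -0.348 0.106
0.65 -0.298 -0.239 0.086
0.68 -0.299 -0.236 0.086
0.71 -0.29 -0.245 0.086
cup+handle [[ 0.544  0.605]
 [-0.135 -0.061]
 [ 0.04   0.088]]
handle [[ 0.559  0.573]
 [-0.135 -0.105]
 [ 0.043  0.082]]
front plane 1963 [-0.09059326  0.66693806] yaw deg 5.176480723086497
-0.09 0.66 17 -0.0567 -0.0424 -0.0492
-0.09 0.68 41 -0.0599 -0.0347 -0.0442
-0.09 0.7 42 -0.0582 -0.0327 -0.0449
-0.09 0.72 41 -0.0561 -0.0291 -0.0442
-0.09 0.74 55 -0.0569 -0.0038 -0.0373
0.07 0.64 7 0.112 0.1232 0.1207
0.07 0.66 31 0.1016 0.1288 0.1189
0.07 0.68 33 0.1102 0.1321 0.1217
0.07 0.7 47 0.1095 0.1334 0.1205
0.07 0.72 43 0.0713 0.1351 0.1181
0.07 0.74 6 0.0777 0.1353 0.1339
```

```bash
python3 -m jog '[{"fingers":0.085,"x":0,"y":0,"z":0,"rx":0,"ry":0,"rz":-9.2},{"fingers":0.085,"x":0.022,"y":0.015,"z":0.033,"rx":0,"ry":0,"rz":0},{"fingers":0.085,"x":0.022,"y":0.015,"z":0.033,"rx":0,"ry":0,"rz":0},{"fingers":0.085,"x":0.022,"y":0.015,"z":0.033,"rx":0,"ry":0,"rz":0},{"fingers":0.085,"x":0.022,"y":0.015,"z":0.033,"rx":0,"ry":0,"rz":0},{"fingers":0.085,"x":0,"y":0,"z":0,"rx":0,"ry":10,"rz":0},{"fingers":0.085,"x":0,"y":0,"z":0,"rx":0,"ry":10,"rz":0},{"fingers":0.085,"x":0,"y":0,"z":0,"rx":0,"ry":10,"rz":0}]'
python3 - <<'E'
from h import *
o=r.get_obs();T=R.from_rotvec(o['orientation']).as_matrix();print(o['clock'],o['tcp_pos'],T.round(3),o['joints'].round(2) if hasattr(o['joints'],'round') else o['joints'])
im,p=cloud('wrist');cv2.imwrite("pics/w3.png",im[:,:,::-1])
P=p[np.isfinite(p[...,0])];x,y,z=P.T
rect(P[(abs(x-.556)<.11)&(abs(y+.056)<.11)&(z>.022)&(z<.034)],'tray')
print('home target in tool:',T.T@(np.array([.553,-.16,.008])-o['tcp_pos']))
for t in ("drip_tray","bay_home","bay_mouth"):
    for q in r.landmark_of(t,'wrist')[:2]: print(t,np.round(q['xyz'],4),round(q['score'],2))
E
```

```text
clock: 4.35
tcp_pos: [0.5538, -0.1612, 0.1002]
orientation: [-1.833, -1.997, -0.498]
contact_force: [-0.3, 0.2, -0.2]
grip_width: 0.0853
gripper_force: 0.0
4.35 [ 0.55375266 -0.1611678   0.10016068] [[-0.074  0.996 -0.041]
 [ 0.861  0.084  0.502]
 [ 0.504  0.002 -0.864]] [ 0.82  0.71 -0.57  1.7  -0.14  1.04  0.5 ]
tray 14494 [556.1 -61.8] [141.4 141.4] 85.5 deg mod 90 -> -4.45
home target in tool: [-0.04539176 -0.00085141  0.08021461]
drip_tray [ 0.557  -0.0544 -0.0007] 0.84
```

View pics/w3.png

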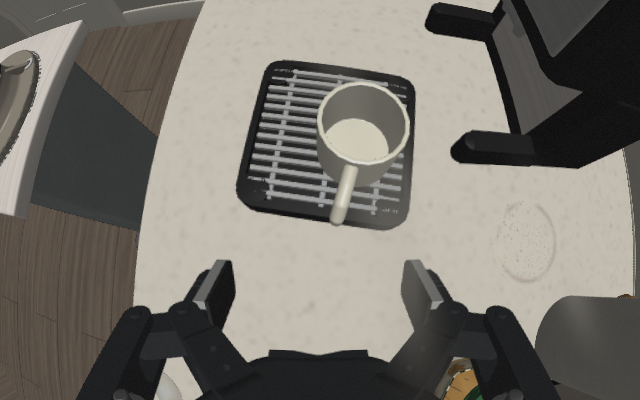

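The wrist view shows the tray at (240-415, 60-225). The cup handle tip is at (340,220), between the fingers at (215,285) and (420,285), and the machine's feet have their noses at (455,148) and (430,18). I descend and start the sideways push.

```bash
python3 -m jog '[{"fingers":0.085,"x":-0.015,"y":0.005,"z":0.027,"rx":0,"ry":0,"rz":0},{"fingers":0.085,"x":-0.015,"y":0.005,"z":0.027,"rx":0,"ry":0,"rz":0},{"fingers":0.085,"x":-0.0154,"y":0,"z":0.026,"rx":0,"ry":0,"rz":0},{"fingers":0.085,"x":0.0043,"y":0,"z":0.0025,"rx":0,"ry":0,"rz":0},{"fingers":0.085,"x":0.0043,"y":0,"z":0.0025,"rx":0,"ry":0,"rz":0},{"fingers":0.085,"x":0.0043,"y":0,"z":0.0025,"rx":0,"ry":0,"rz":0},{"fingers":0.085,"x":0.0043,"y":0,"z":0.0025,"rx":0,"ry":0,"rz":0},{"fingers":0.085,"x":0.0043,"y":0,"z":0.0025,"rx":0,"ry":0,"rz":0}]'
python3 -m jog '[{"fingers":0.085,"x":0.0043,"y":0,"z":0.0025,"rx":0,"ry":0,"rz":0},{"fingers":0.085,"x":0.0043,"y":0,"z":0.0025,"rx":0,"ry":0,"rz":0},{"fingers":0.085,"x":0.0043,"y":0,"z":0.0025,"rx":0,"ry":0,"rz":0},{"fingers":0.085,"x":0.0043,"y":0,"z":0.0025,"rx":0,"ry":0,"rz":0},{"fingers":0.085,"x":0.0043,"y":0,"z":0.0025,"rx":0,"ry":0,"rz":0}]'
python3 - <<'E'
from h import *
o=r.get_obs();T=R.from_rotvec(o['orientation']).as_matrix();print(o['clock'],o['tcp_pos'],T.round(3))
im,p=cloud('wrist');cv2.imwrite("pics/w4.png",im[:,:,::-1])
E
```

```text
clock: 5.55
tcp_pos: [0.5608, -0.1344, 0.0077]
orientation: [-1.836, -1.999, -0.492]
contact_force: [-0.5, 0.6, 0.7]
grip_width: 0.085
gripper_force: 0.0
clock: 6.18
tcp_pos: [0.5586, -0.1095, 0.0072]
orientation: [-1.836, -1.999, -0.492]
contact_force: [1.5, -2.6, 1.2]
grip_width: 0.0845
gripper_force: 1.4
6.175 [ 0.55855692 -0.10951535  0.00718138] [[-0.074  0.996 -0.042]
 [ 0.863  0.085  0.498]
 [ 0.5    0.    -0.866]]
```

View pics/w4.png

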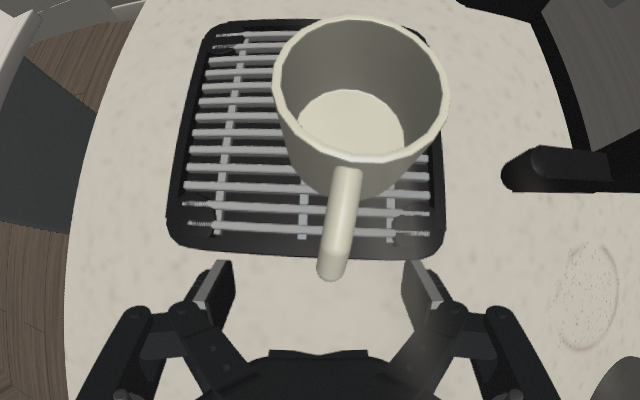

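The fingers at (220,270) and (420,270) are at the tray's right side, with the handle (335,270) free between them. I carry on pushing.

```bash
python3 -m jog '[{"fingers":0.085,"x":0.0043,"y":0,"z":0.0025,"rx":0,"ry":0,"rz":0},{"fingers":0.085,"x":0.0043,"y":0,"z":0.0025,"rx":0,"ry":0,"rz":0},{"fingers":0.085,"x":0.0043,"y":0,"z":0.0025,"rx":0,"ry":0,"rz":0},{"fingers":0.085,"x":0.0043,"y":0,"z":0.0025,"rx":0,"ry":0,"rz":0},{"fingers":0.085,"x":0.0043,"y":0,"z":0.0025,"rx":0,"ry":0,"rz":0},{"fingers":0.085,"x":0.0043,"y":0,"z":0.0025,"rx":0,"ry":0,"rz":0},{"fingers":0.085,"x":0.0043,"y":0,"z":0.0025,"rx":0,"ry":0,"rz":0},{"fingers":0.085,"x":0.0043,"y":0,"z":0.0025,"rx":0,"ry":0,"rz":0}]'
python3 - <<'E'
from h import *
o=r.get_obs();T=R.from_rotvec(o['orientation']).as_matrix();print(o['clock'],o['tcp_pos'])
H=np.array([.677,.036]);X=np.array([.9959,.0903]);Y=np.array([-X[1],X[0]])
for c in ('wrist','scene'):
    im,p=cloud(c);cv2.imwrite(f"pics/{c}5.png",im[:,:,::-1])
    P=p[np.isfinite(p[...,0])];m=np.c_[(P[:,:2]-H)@X,(P[:,:2]-H)@Y,P[:,2]]
    q=m[(m[:,2]>.022)&(m[:,2]<.033)&(m[:,0]>-.24)&(m[:,0]<-.03)&(abs(m[:,1]+.03)<.12)];rect(q,c+' tray in machine frame')
    f=m[(m[:,2]>.028)&(m[:,2]<.042)&(m[:,0]>-.004)&(m[:,0]<.05)&(abs(m[:,1])<.12)]
    for s in (1,-1):
        g=f[f[:,1]*s>.05]
        if len(g)>5: print(c,'foot',s,len(g),np.percentile(g[:,1],[2,50,98]).round(4))
    for t in ("drip_tray","bay_home","bay_mouth"):
        for l in r.landmark_of(t,c)[:1]: d=np.array(l['xyz'])[:2]-H;print(t,(d@X).round(4),(d@Y).round(4),round(l['score'],2))
E
```

```text
clock: 7.22
tcp_pos: [0.555, -0.0698, 0.007]
orientation: [-1.836, -1.999, -0.492]
contact_force: [0.4, -3.1, 2.0]
grip_width: 0.0851
gripper_force: 1.6
7.225 [ 0.55503588 -0.0698472   0.00703607]
wrist tray in machine frame 29182 [-137.9  -38.3] [170.5 141.6] 89.6 deg mod 90 -> -0.45
wrist foot 1 1138 [0.0698 0.0748 0.0897]
wrist foot -1 1882 [-0.0938 -0.0842 -0.0746]
scene tray in machine frame 1112 [-140.  -29.] [145.1 163.5] 1.1 deg mod 90 -> 1.12
scene foot 1 96 [0.071  0.0847 0.0936]
scene foot -1 78 [-0.0931 -0.0789 -0.0713]
drip_tray -0.1387 -0.0182 0.9
bay_home 0.0001 -0.0035 0.67
```

View pics/wrist5.png

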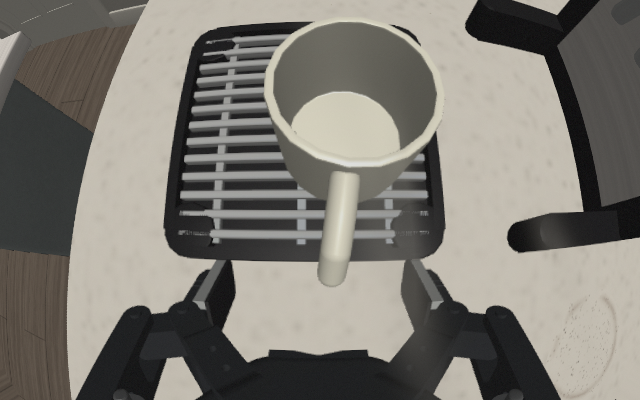

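The tray is now parallel to the feet, 15-20 mm short sideways, and the fingers touch its side squarely. I push 15 mm more and measure.

```bash
python3 -m jog '[{"fingers":0.085,"x":0.0043,"y":0,"z":0.0025,"rx":0,"ry":0,"rz":0},{"fingers":0.085,"x":0.0043,"y":0,"z":0.0025,"rx":0,"ry":0,"rz":0},{"fingers":0.085,"x":0.0043,"y":0,"z":0.0025,"rx":0,"ry":0,"rz":0},{"fingers":0.085,"x":0,"y":0,"z":0,"rx":0,"ry":0,"rz":0}]'
cat >> h.py <<'E'
H=np.array([.677,.036]);X=np.array([.9959,.0903]);Y=np.array([-X[1],X[0]])
def meas(c,n):
    o=r.get_obs();T=R.from_rotvec(o['orientation']).as_matrix();d=o['tcp_pos'][:2]-H;print(o['clock'],o['tcp_pos'],'tcp_m',(d@X).round(4),(d@Y).round(4),'F',np.round(o['contact_force'],1));print(T.round(3))
    im,p=cloud(c);cv2.imwrite(f"pics/{c}{n}.png",im[:,:,::-1])
    P=p[np.isfinite(p[...,0])];m=np.c_[(P[:,:2]-H)@X,(P[:,:2]-H)@Y,P[:,2]]
    q=m[(m[:,2]>.022)&(m[:,2]<.033)&(m[:,0]>-.24)&(m[:,0]<-.015)&(abs(m[:,1])<.12)]
    for lo in np.arange(-.2,-.06,.03):
        w=q[(q[:,0]>lo)&(q[:,0]<lo+.03)]
        if len(w)>5: print('tray x',lo.round(2),'y',np.percentile(w[:,1],[.5,99.5]).round(4))
    for lo in (-.06,-.03,.0,.03):
        w=q[(q[:,1]>lo)&(q[:,1]<lo+.03)]
        if len(w)>5: print('tray y',lo,'x',np.percentile(w[:,0],[.5,99.5]).round(4))
    f=m[(m[:,2]>.03)&(m[:,2]<.042)&(m[:,0]>-.001)&(m[:,0]<.03)&(abs(m[:,1])<.12)]
    for s in (1,-1):
        g=f[f[:,1]*s>.05]
        if len(g)>5: print('foot',s,len(g),np.percentile(g[:,1],[1,50,99]).round(4))
    for t in ("drip_tray","espresso_cup","bay_home","bay_mouth"):
        for l in r.landmark_of(t,c)[:1]: d=np.array(l['xyz'])[:2]-H;print(t,(d@X).round(4),(d@Y).round(4),round(l['score'],2))
E
python3 -c "
from h import *
meas('wrist',6);meas('scene',6);meas('side',6)"
```

```text
clock: 8.12
tcp_pos: [0.5536, -0.0542, 0.0071]
orientation: [-1.834, -1.999, -0.492]
contact_force: [-0.8, 1.0, -0.5]
grip_width: 0.0851
gripper_force: 0.0
8.125 [ 0.55359079 -0.05421855  0.00714419] tcp_m -0.131 -0.0787 F [-0.8  1.  -0.5]
[[-0.074  0.996 -0.043]
 [ 0.862  0.086  0.499]
 [ 0.501 -0.    -0.866]]
tray x -0.2 y [-0.1018  0.0596]
tray x -0.17 y [-0.0789  0.0602]
tray x -0.14 y [-0.0791  0.0596]
tray x -0.11 y [-0.1044 -0.0032]
tray x -0.08 y [-0.0877  0.0578]
tray y -0.06 x [-0.2073 -0.0683]
tray y -0.03 x [-0.2075 -0.0683]
tray y 0.0 x [-0.2073 -0.1569]
tray y 0.03 x [-0.2071 -0.0697]
foot 1 729 [0.0685 0.076  0.0898]
foot -1 1165 [-0.0953 -0.0854 -0.0757]
espresso_cup -0.1138 -0.0226 0.75
8.375 [ 0.55372482 -0.05490241  0.00707562] tcp_m -0.131 -0.0794 F [-0.2 -0.  -0.2]
[[-0.074  0.996 -0.043]
 [ 0.863  0.085  0.499]
 [ 0.5   -0.    -0.866]]
tray x -0.2 y [-0.0971  0.0643]
tray x -0.17 y [-0.0775  0.0645]
tray x -0.14 y [-0.0777  0.0653]
tray x -0.11 y [-0.0136  0.0648]
tray x -0.08 y [-0.0262  0.0588]
tray y -0.06 x [-0.2113 -0.1362]
tray y -0.03 x [-0.2114 -0.0679]
tray y 0.0 x [-0.2106 -0.0704]
tray y 0.03 x [-0.2096 -0.0702]
foot 1 50 [0.0725 0.0838 0.0936]
foot -1 44 [-0.0943 -0.0803 -0.0706]
drip_tray -0.1374 -0.0063 0.95
espresso_cup -0.1618 0.1759 0.91
bay_home 0.0005 -0.004 0.61
bay_mouth -0.2614 -0.3534 0.22
8.625 [ 0.5538404  -0.05527664  0.00702863] tcp_m -0.1309 -0.0798 F [ 0.2 -0.5 -0.4]
[[-0.074  0.996 -0.042]
 [ 0.863  0.085  0.498]
 [ 0.5    0.    -0.866]]
tray x -0.2 y [-0.1022  0.0614]
tray x -0.17 y [-0.0742  0.0632]
tray x -0.14 y [-0.0401  0.0637]
tray y -0.06 x [-0.211  -0.1387]
tray y -0.03 x [-0.2101 -0.1485]
tray y 0.0 x [-0.2109 -0.1387]
tray y 0.03 x [-0.2093 -0.1269]
foot -1 39 [-0.0966 -0.088  -0.0744]
drip_tray -0.1392 -0.008 0.89
espresso_cup -0.1658 0.1785 0.49
bay_home -0.0057 -0.0011 0.67
```

```bash
python3 -m jog '[{"fingers":0.085,"x":0.0026,"y":0,"z":0.0015,"rx":0,"ry":0,"rz":0},{"fingers":0.085,"x":0.0026,"y":0,"z":0.0015,"rx":0,"ry":0,"rz":0},{"fingers":0.085,"x":0,"y":0,"z":0,"rx":0,"ry":0,"rz":0},{"fingers":0.085,"x":-0.013,"y":0,"z":-0.0075,"rx":0,"ry":0,"rz":0},{"fingers":0.085,"x":-0.026,"y":0,"z":-0.015,"rx":0,"ry":0,"rz":0},{"fingers":0.085,"x":0.025,"y":0,"z":-0.0433,"rx":0,"ry":0,"rz":0},{"fingers":0.085,"x":0.025,"y":0,"z":-0.0433,"rx":0,"ry":0,"rz":0},{"fingers":0.085,"x":0.025,"y":0,"z":-0.0433,"rx":0,"ry":0,"rz":0}]'
python3 -m jog '[{"fingers":0.085,"x":0,"y":0,"z":0,"rx":-5,"ry":0,"rz":8.66},{"fingers":0.085,"x":0,"y":0,"z":0,"rx":-5,"ry":0,"rz":8.66},{"fingers":0.085,"x":0,"y":0,"z":0,"rx":-5,"ry":0,"rz":8.66},{"fingers":0.085,"x":0,"y":0,"z":0,"rx":-5,"ry":0,"rz":8.66},{"fingers":0.085,"x":0,"y":0,"z":0,"rx":-5,"ry":0,"rz":8.66},{"fingers":0.085,"x":0,"y":0,"z":0,"rx":-5,"ry":0,"rz":8.66},{"fingers":0.085,"x":0,"y":0,"z":0,"rx":-5,"ry":0,"rz":8.66},{"fingers":0.085,"x":0,"y":0,"z":0,"rx":-5,"ry":0,"rz":8.66}]'
python3 -m jog '[{"fingers":0.085,"x":0,"y":0,"z":0,"rx":-5,"ry":0,"rz":8.66},{"fingers":0.085,"x":0,"y":0,"z":0,"rx":0,"ry":0,"rz":0}]'
python3 -c "
from h import *
meas('wrist',7);meas('scene',7);print(r.get_obs()['joints'])
o=r.get_obs();T=R.from_rotvec(o['orientation']).as_matrix()
w=lambda a,b,z:np.r_[H+a*X+b*Y,z]-o['tcp_pos']
print(T.T@w(-.25,0,.157),T.T@w(-.25,0,.008))"
```

```text
clock: 9.88
tcp_pos: [0.5569, -0.0948, 0.1585]
orientation: [-1.836, -1.998, -0.492]
contact_force: [0.4, -0.9, 0.1]
grip_width: 0.0851
gripper_force: 0.0
clock: 10.88
tcp_pos: [0.5567, -0.0951, 0.1571]
orientation: [-2.948, -0.374, -0.79]
contact_force: [0.6, 0.7, -0.2]
grip_width: 0.0852
gripper_force: 0.0
clock: 11.12
tcp_pos: [0.5568, -0.0913, 0.1547]
orientation: [-2.987, -0.257, -0.788]
contact_force: [0.1, 0.4, -0.3]
grip_width: 0.0849
gripper_force: 0.0
11.125 [ 0.55684983 -0.09131086  0.15468533] tcp_m -0.1312 -0.1159 F [ 0.1  0.4 -0.3]
[[ 0.857  0.17   0.486]
 [ 0.149 -0.985  0.083]
 [ 0.493  0.002 -0.87 ]]
tray x -0.2 y [-0.0753  0.0638]
tray x -0.17 y [-0.0759  0.0642]
tray x -0.14 y [-0.0761  0.0643]
tray x -0.11 y [-0.0761  0.0639]
tray x -0.08 y [-0.0742  0.0605]
tray y -0.06 x [-0.2072 -0.0681]
tray y -0.03 x [-0.1538 -0.0678]
tray y 0.0 x [-0.1898 -0.0677]
tray y 0.03 x [-0.2005 -0.0681]
foot 1 404 [0.0673 0.0762 0.088 ]
foot -1 541 [-0.0973 -0.0871 -0.0768]
espresso_cup -0.1143 -0.0192 0.86
11.375 [ 0.55658139 -0.09590837  0.15452196] tcp_m -0.1318 -0.1205 F [ 1.  -0.2  0.3]
[[ 0.858  0.162  0.487]
 [ 0.141 -0.987  0.08 ]
 [ 0.494  0.    -0.87 ]]
tray x -0.2 y [-0.0705  0.0697]
tray x -0.17 y [-0.0715  0.0698]
tray x -0.14 y [-0.0713  0.0705]
tray x -0.11 y [-0.0059  0.0693]
tray x -0.08 y [-0.0222  0.0655]
tray y -0.06 x [-0.2105 -0.1294]
tray y -0.03 x [-0.211  -0.0691]
tray y 0.0 x [-0.2106 -0.069 ]
tray y 0.03 x [-0.2101 -0.0703]
foot 1 56 [0.0729 0.0839 0.0938]
foot -1 39 [-0.0943 -0.0823 -0.0697]
drip_tray -0.1386 0.0005 0.67
espresso_cup -0.1647 0.176 0.93
bay_home -0.0027 -0.0047 0.78
bay_mouth -0.1391 -0.0037 0.47
[ 0.29215284  0.2371749  -0.16368096  2.24921849 -0.59813987  0.19661257
 -0.70398933]
[-0.09357741 -0.12816517 -0.05613482] [-0.16711501 -0.12824572  0.07345382]
```

View pics/wrist7.png

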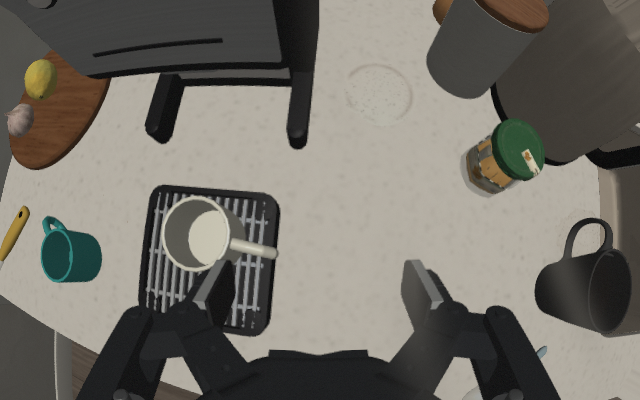

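The tray lies straight and centred between the feet, with its edges at (150-280, 185-335). The cup handle tip is at (275,253). Joint 6 is near its limit, so I reduce the tilt and square up the yaw before going in front.

```bash
python3 -m jog '[{"fingers":0.085,"x":0,"y":0,"z":0,"rx":0,"ry":-10,"rz":0},{"fingers":0.085,"x":0,"y":0,"z":0,"rx":0,"ry":-10,"rz":4},{"fingers":0.085,"x":-0.055,"y":0,"z":0,"rx":0,"ry":0,"rz":0},{"fingers":0.085,"x":-0.055,"y":0,"z":0,"rx":0,"ry":0,"rz":0},{"fingers":0.085,"x":0,"y":-0.06,"z":0,"rx":0,"ry":0,"rz":0},{"fingers":0.085,"x":0,"y":-0.06,"z":0,"rx":0,"ry":0,"rz":0},{"fingers":0.085,"x":0,"y":0,"z":0,"rx":0,"ry":0,"rz":0}]'
cat >> h.py <<'E'
def togo(a,b,z):
    o=r.get_obs();T=R.from_rotvec(o['orientation']).as_matrix();d=o['tcp_pos'][:2]-H
    print('tcp_m',d@X,d@Y,o['tcp_pos'][2],'yaw',np.degrees(np.arctan2(T[0,1],-T[1,1]))-5.18,'tilt',np.degrees(np.arctan2(T[2,0],-T[2,2])),'roll',T[2,1].round(3),'q',np.round(o['joints'],2),'F',np.round(o['contact_force'],1))
    print('to go',(T.T@(np.r_[H+a*X+b*Y,z]-o['tcp_pos'])).round(4))
E
python3 -c "
from h import *
togo(-.245,0,.008)"
```

```text
clock: 12.5
tcp_pos: [0.439, 0.0228, 0.1292]
orientation: [-3.063, -0.171, -0.381]
contact_force: [-0.0, -0.9, -0.2]
grip_width: 0.085
gripper_force: 0.0
tcp_m -0.23820064642641686 0.008376634647681189 0.1291974693442569 yaw 1.4742423942640261 tilt 14.296743671010807 roll -0.036 q [-0.39  0.13  0.23  2.38 -0.14  0.39 -1.51] F [-0.  -0.9 -0.2]
to go [-0.0366  0.0126  0.1154]
```

```bash
python3 -m jog '[{"fingers":0.085,"x":-0.018,"y":0.007,"z":0.0,"rx":-2.1,"ry":-4,"rz":1.5},{"fingers":0.085,"x":-0.007,"y":0.004,"z":0.04,"rx":0,"ry":0,"rz":0},{"fingers":0.085,"x":-0.007,"y":0.0,"z":0.04,"rx":0,"ry":0,"rz":0},{"fingers":0.085,"x":0,"y":0,"z":0.02,"rx":0,"ry":0,"rz":0},{"fingers":0.085,"x":0,"y":0,"z":0,"rx":0,"ry":0,"rz":0}]'
python3 -c "
from h import *
togo(-.245,-.002,.008)"
```

```text
clock: 13.12
tcp_pos: [0.4264, 0.0048, 0.0228]
orientation: [-3.117, -0.111, -0.272]
contact_force: [-1.3, -0.1, 0.3]
grip_width: 0.0849
gripper_force: 0.0
tcp_m -0.2523949966085549 -0.008420399831738415 0.022788786443356284 yaw -1.0829228309611576 tilt 9.98170846036696 roll -0.004 q [-0.29  0.39  0.14  2.42 -0.26  0.17 -1.41] F [-1.3 -0.1  0.3]
to go [ 0.0046 -0.0065  0.0159]
```

```bash
python3 -m jog '[{"fingers":0.085,"x":0.004,"y":-0.006,"z":0.004,"rx":0,"ry":-6,"rz":-1.0},{"fingers":0.085,"x":0.003,"y":0,"z":0.01,"rx":0,"ry":0,"rz":0},{"fingers":0.085,"x":0.003,"y":0,"z":0,"rx":0,"ry":0,"rz":0},{"fingers":0.085,"x":0,"y":0,"z":0,"rx":0,"ry":0,"rz":0}]'
python3 -c "
from h import *
togo(-.235,-.002,.008)"
```

```text
clock: 13.62
tcp_pos: [0.4374, 0.0126, 0.0113]
orientation: [-3.13, -0.141, -0.114]
contact_force: [-0.2, -0.4, 0.1]
grip_width: 0.0851
gripper_force: 0.0
tcp_m -0.24069868839473446 -0.0016711637138456376 0.011341492831923768 yaw -0.033085727883643834 tilt 4.194909165405634 roll -0.003 q [-0.32  0.45  0.17  2.32 -0.25  0.31 -1.42] F [-0.2 -0.4  0.1]
to go [0.0054 0.0003 0.0037]
```

```bash
python3 -m jog '[{"fingers":0.085,"x":0.005,"y":0,"z":0.003,"rx":0,"ry":0,"rz":0},{"fingers":0.085,"x":0.005,"y":0,"z":0.0004,"rx":0,"ry":0,"rz":0},{"fingers":0.085,"x":0.005,"y":0,"z":0.0004,"rx":0,"ry":0,"rz":0},{"fingers":0.085,"x":0.005,"y":0,"z":0.0004,"rx":0,"ry":0,"rz":0},{"fingers":0.085,"x":0.005,"y":0,"z":0.0004,"rx":0,"ry":0,"rz":0},{"fingers":0.085,"x":0.005,"y":0,"z":0.0004,"rx":0,"ry":0,"rz":0},{"fingers":0.085,"x":0.005,"y":0,"z":0.0004,"rx":0,"ry":0,"rz":0},{"fingers":0.085,"x":0.005,"y":0,"z":0.0004,"rx":0,"ry":0,"rz":0}]'
python3 -m jog '[{"fingers":0.085,"x":0.005,"y":0,"z":0.0004,"rx":0,"ry":2,"rz":0},{"fingers":0.085,"x":0.005,"y":0,"z":0.0005,"rx":0,"ry":2,"rz":0},{"fingers":0.085,"x":0.005,"y":0,"z":0.0007,"rx":0,"ry":2,"rz":0},{"fingers":0.085,"x":0.005,"y":0,"z":0.0009,"rx":0,"ry":0,"rz":0},{"fingers":0.085,"x":0.005,"y":0,"z":0.0009,"rx":0,"ry":0,"rz":0}]'
python3 -c "
from h import *
meas('wrist',8);meas('scene',8)
togo(-.08,-.002,.008)"
```

```text
clock: 14.62
tcp_pos: [0.4783, 0.0167, 0.0082]
orientation: [-3.13, -0.142, -0.113]
contact_force: [-2.3, -0.5, -1.7]
grip_width: 0.085
gripper_force: 1.1
clock: 15.25
tcp_pos: [0.504, 0.019, 0.0085]
orientation: [-3.115, -0.141, -0.277]
contact_force: [-1.9, 0.4, -0.6]
grip_width: 0.0847
gripper_force: 1.1
15.25 [0.50398875 0.01904331 0.008455  ] tcp_m -0.1738 -0.0013 F [-1.9  0.4 -0.6]
[[ 0.98   0.09   0.175]
 [ 0.088 -0.996  0.019]
 [ 0.176 -0.003 -0.984]]
tray x -0.2 y [-0.0464  0.0398]
tray x -0.17 y [-0.0725  0.0644]
tray x -0.14 y [-0.0733  0.0654]
tray x -0.11 y [-0.0734  0.0656]
tray x -0.08 y [-0.0669  0.0661]
tray y -0.06 x [-0.1835 -0.071 ]
tray y -0.03 x [-0.1637 -0.0558]
tray y 0.0 x [-0.1637 -0.049 ]
tray y 0.03 x [-0.1805 -0.0378]
drip_tray -0.0993 -0.0034 0.7
espresso_cup -0.1639 0.176 0.64
15.5 [0.50460638 0.01911938 0.00879058] tcp_m -0.1732 -0.0012 F [ 0.2 -0.4  0.8]
[[ 0.98   0.09   0.178]
 [ 0.088 -0.996  0.019]
 [ 0.178 -0.003 -0.984]]
tray x -0.2 y [-0.0484  0.053 ]
tray x -0.17 y [-0.0461  0.0697]
tray x -0.14 y [-0.0445  0.0697]
tray x -0.11 y [-0.0709  0.0704]
tray x -0.08 y [-0.0698  0.0699]
tray y -0.06 x [-0.1879 -0.0846]
tray y -0.03 x [-0.1674 -0.026 ]
tray y 0.0 x [-0.1375 -0.0263]
tray y 0.03 x [-0.187  -0.0264]
foot 1 53 [0.0697 0.0839 0.0954]
foot -1 42 [-0.0931 -0.0814 -0.0721]
drip_tray -0.0963 -0.0027 0.92
espresso_cup -0.1623 0.1731 0.82
bay_home -0.1334 -0.42 0.29
tcp_m -0.17428802713380967 -0.0012478014823779535 0.008513030377247648 yaw 0.009887941407871637 tilt 10.18954702327769 roll -0.003 q [-0.29  0.5   0.15  2.25 -0.26  0.23 -1.4 ] F [-0.3 -0.2  1. ]
to go [0.0927 0.0008 0.0172]
```

View pics/wrist8.png

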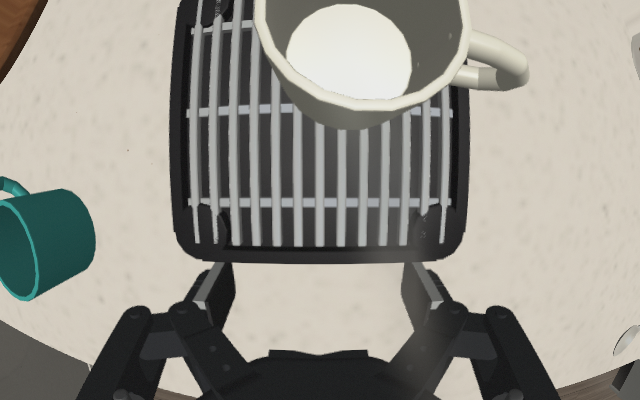

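The tray is central with both fingers touching its front, and the cup is well clear. The wrist camera would meet the machine's head in the end pose, so I push into the mouth first. Then I flip the hand to put the camera on the robot side.

```bash
python3 -m jog '[{"fingers":0.085,"x":0.004,"y":0,"z":0.0007,"rx":0,"ry":0,"rz":0},{"fingers":0.085,"x":0.005,"y":0,"z":0.0009,"rx":0,"ry":0,"rz":0},{"fingers":0.085,"x":0.005,"y":0,"z":0.0009,"rx":0,"ry":0,"rz":0},{"fingers":0.085,"x":0.005,"y":0,"z":0.0009,"rx":0,"ry":0,"rz":0}]'
python3 -m jog '[{"fingers":0.085,"x":0.005,"y":0,"z":0.0009,"rx":0,"ry":0,"rz":0},{"fingers":0.085,"x":0.005,"y":0,"z":0.0009,"rx":0,"ry":0,"rz":0},{"fingers":0.085,"x":0.005,"y":0,"z":0.0009,"rx":0,"ry":0,"rz":0},{"fingers":0.085,"x":0.004,"y":0,"z":0.0007,"rx":0,"ry":0,"rz":0},{"fingers":0.085,"x":0,"y":0,"z":0,"rx":0,"ry":0,"rz":0}]'
python3 -c "
from h import *
meas('scene',9);meas('side',9)
togo(-.08,-.002,.008)"
```

```text
clock: 16.25
tcp_pos: [0.5227, 0.0207, 0.0082]
orientation: [-3.115, -0.141, -0.276]
contact_force: [-1.7, 0.3, -1.3]
grip_width: 0.0853
gripper_force: 1.1
clock: 16.88
tcp_pos: [0.5427, 0.0225, 0.0086]
orientation: [-3.115, -0.141, -0.279]
contact_force: [-0.7, 0.6, -0.2]
grip_width: 0.0849
gripper_force: 0.2
16.875 [0.5427185  0.02254942 0.00864956] tcp_m -0.1349 -0.0013 F [-0.7  0.6 -0.2]
[[ 0.98   0.09   0.177]
 [ 0.088 -0.996  0.019]
 [ 0.178 -0.003 -0.984]]
tray x -0.17 y [-0.0459  0.0546]
tray x -0.14 y [-0.0484  0.0695]
tray x -0.11 y [-0.03    0.0694]
tray x -0.08 y [-0.069   0.0702]
tray y -0.06 x [-0.1504 -0.0446]
tray y -0.03 x [-0.1309 -0.0599]
tray y 0.0 x [-0.1303 -0.0152]
tray y 0.03 x [-0.1506 -0.0166]
foot 1 52 [0.0624 0.0827 0.0925]
drip_tray -0.0599 -0.0027 0.67
espresso_cup -0.1623 0.1739 0.74
17.125 [0.54237021 0.02250733 0.00874223] tcp_m -0.1353 -0.0013 F [ 0.6 -0.3  0.5]
[[ 0.98   0.09   0.177]
 [ 0.088 -0.996  0.019]
 [ 0.178 -0.003 -0.984]]
tray x -0.17 y [-0.0546  0.0398]
tray x -0.14 y [-0.0755  0.0267]
tray x -0.11 y [-0.0728  0.0681]
tray x -0.08 y [-0.0758  0.0705]
tray y -0.06 x [-0.1495 -0.0168]
tray y -0.03 x [-0.1155 -0.0621]
tray y 0.0 x [-0.109  -0.0571]
tray y 0.03 x [-0.1437 -0.0433]
foot 1 30 [0.0685 0.0769 0.091 ]
foot -1 45 [-0.0963 -0.0831 -0.0517]
drip_tray -0.0565 -0.0029 0.97
espresso_cup -0.0397 -0.0128 0.85
bay_home -0.0049 0.0 0.74
bay_mouth -0.0134 0.0019 0.93
tcp_m -0.13578810304450722 -0.0012831853867705668 0.00851089281023848 yaw 0.006374291042740232 tilt 10.183456442527529 roll -0.003 q [-0.29  0.54  0.16  2.17 -0.26  0.28 -1.4 ] F [-0.6 -0.3  0.1]
to go [0.0548 0.0007 0.0104]
```

```bash
python3 -c "
import cv2,numpy as np
a=cv2.imread('pics/scene9.png')[130:290,210:410];b=cv2.imread('pics/side9.png')[130:290,230:430]
cv2.imwrite('pics/c9.png',np.hstack([cv2.resize(i,None,fx=2,fy=2) for i in (a,b)]))"
```

```text
(no output)
```

View pics/c9.png

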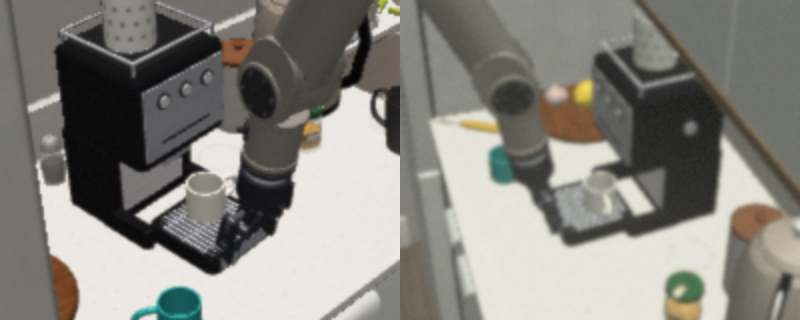

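The tray has entered the mouth freely, without any force, and the cup is upright. I back off, raise and flip the hand.

```bash
python3 -m jog '[{"fingers":0.085,"x":-0.02,"y":0,"z":-0.0035,"rx":0,"ry":0,"rz":0},{"fingers":0.085,"x":-0.03,"y":0,"z":-0.0053,"rx":0,"ry":0,"rz":0},{"fingers":0.085,"x":0,"y":0,"z":-0.05,"rx":0,"ry":0,"rz":0},{"fingers":0.085,"x":0,"y":0,"z":0,"rx":0,"ry":0,"rz":-10.6},{"fingers":0.085,"x":0,"y":0,"z":0,"rx":0,"ry":0,"rz":-10.6},{"fingers":0.085,"x":0,"y":0,"z":0,"rx":0,"ry":0,"rz":-10.6},{"fingers":0.085,"x":0,"y":0,"z":0,"rx":0,"ry":0,"rz":-10.6},{"fingers":0.085,"x":0,"y":0,"z":0,"rx":0,"ry":0,"rz":-10.6}]'
python3 -m jog '[{"fingers":0.085,"x":0,"y":0,"z":0,"rx":0,"ry":0,"rz":-10.6},{"fingers":0.085,"x":0,"y":0,"z":0,"rx":0,"ry":0,"rz":-10.6},{"fingers":0.085,"x":0,"y":0,"z":0,"rx":0,"ry":0,"rz":-10.6},{"fingers":0.085,"x":0,"y":0,"z":0,"rx":0,"ry":0,"rz":-10.6},{"fingers":0.085,"x":0,"y":0,"z":0,"rx":0,"ry":0,"rz":-10.6},{"fingers":0.085,"x":0,"y":0,"z":0,"rx":0,"ry":0,"rz":-10.6},{"fingers":0.085,"x":0,"y":0,"z":0,"rx":0,"ry":0,"rz":-10.6},{"fingers":0.085,"x":0,"y":0,"z":0,"rx":0,"ry":0,"rz":-10.6}]'
python3 -m jog '[{"fingers":0.085,"x":0,"y":0,"z":0,"rx":0,"ry":0,"rz":-10.6},{"fingers":0.085,"x":0,"y":0,"z":0,"rx":0,"ry":0,"rz":-10.4},{"fingers":0.085,"x":0,"y":0,"z":0,"rx":0,"ry":0,"rz":-10.4},{"fingers":0.085,"x":0,"y":0,"z":0,"rx":0,"ry":0,"rz":-10.4},{"fingers":0.085,"x":0,"y":0,"z":0,"rx":0,"ry":0,"rz":0}]'
python3 -c "
from h import *
togo(-.18,-.002,.008)"
```

```text
clock: 18.38
tcp_pos: [0.4824, 0.0169, 0.0575]
orientation: [2.671, 1.496, 0.251]
contact_force: [-0.1, 0.5, 0.4]
grip_width: 0.0852
gripper_force: 0.0
clock: 19.38
tcp_pos: [0.4824, 0.0168, 0.0575]
orientation: [0.937, 2.827, 0.109]
contact_force: [-0.2, 0.2, 0.6]
grip_width: 0.0847
gripper_force: 0.0
clock: 20.0
tcp_pos: [0.4823, 0.0167, 0.0574]
orientation: [-0.12, 2.962, 0.018]
contact_force: [0.0, -0.6, -0.2]
grip_width: 0.0847
gripper_force: 0.0
tcp_m -0.1956128006701484 -0.0016317737346003456 0.05736725894961274 yaw -180.50856990891947 tilt -10.152628846172984 roll 0.005 q [ 0.32  0.42 -0.58  2.24  0.61  0.43  0.91] F [ 0.  -0.6 -0.2]
to go [-0.0067 -0.0005  0.0513]
```

```bash
python3 -m jog '[{"fingers":0.085,"x":0,"y":0,"z":0.02,"rx":0,"ry":0,"rz":-0.5},{"fingers":0.085,"x":-0.0035,"y":0,"z":0.02,"rx":0,"ry":0,"rz":0},{"fingers":0.085,"x":-0.0035,"y":0,"z":0.011,"rx":0,"ry":0,"rz":0},{"fingers":0.085,"x":-0.01,"y":0,"z":0.0018,"rx":0,"ry":0,"rz":0},{"fingers":0.085,"x":-0.01,"y":0,"z":0.0018,"rx":0,"ry":0,"rz":0},{"fingers":0.085,"x":-0.007,"y":0,"z":0.0012,"rx":0,"ry":0,"rz":0},{"fingers":0.085,"x":-0.004,"y":0,"z":0.0007,"rx":0,"ry":0,"rz":0},{"fingers":0.085,"x":-0.004,"y":0,"z":0.0007,"rx":0,"ry":0,"rz":0}]'
python3 -c "
from h import *
togo(-.08,-.002,.008)"
```

```text
clock: 21.0
tcp_pos: [0.5338, 0.0217, 0.0087]
orientation: [-0.136, 2.961, 0.016]
contact_force: [0.4, -0.8, -0.3]
grip_width: 0.0853
gripper_force: 0.0
tcp_m -0.14394113220178995 -0.0013398476339812383 0.008696296504945487 yaw -179.91366292022624 tilt -10.163981348954838 roll 0.002 q [ 0.22  0.56 -0.47  2.15  0.73  0.39  0.83] F [ 0.4 -0.8 -0.3]
to go [-0.0628 -0.0008  0.012 ]
```

```bash
python3 -m jog '[{"fingers":0.085,"x":-0.0045,"y":0,"z":0.0008,"rx":0,"ry":-1,"rz":0},{"fingers":0.085,"x":-0.0045,"y":0,"z":0.0009,"rx":0,"ry":-1,"rz":0},{"fingers":0.085,"x":-0.0045,"y":0,"z":0.001,"rx":0,"ry":-1,"rz":0},{"fingers":0.085,"x":-0.0045,"y":0,"z":0.0011,"rx":0,"ry":-1,"rz":0},{"fingers":0.085,"x":-0.0045,"y":0,"z":0.0011,"rx":0,"ry":-1,"rz":0},{"fingers":0.085,"x":-0.0045,"y":0,"z":0.0012,"rx":0,"ry":0,"rz":0},{"fingers":0.085,"x":-0.0045,"y":0,"z":0.0012,"rx":0,"ry":0,"rz":0},{"fingers":0.085,"x":-0.0045,"y":0,"z":0.0012,"rx":0,"ry":0,"rz":0}]'
python3 -c "
from h import *
togo(-.08,-.002,.008)
meas('side',10)"
```

```text
clock: 22.0
tcp_pos: [0.571, 0.0253, 0.0085]
orientation: [-0.132, 2.874, 0.022]
contact_force: [-2.0, -0.7, -0.6]
grip_width: 0.0851
gripper_force: 1.1
tcp_m -0.10658337448828788 -0.0011177691216299542 0.008542452246651299 yaw -179.904943056424 tilt -15.164928041014468 roll 0.003 q [ 0.14  0.57 -0.37  2.14  0.83  0.29  0.74] F [-2.  -0.7 -0.6]
to go [-0.0255 -0.0009  0.0075]
22.0 [0.57095147 0.02526202 0.00854245] tcp_m -0.1066 -0.0011 F [-2.  -0.7 -0.6]
[[-0.961 -0.092  0.26 ]
 [-0.088  0.996  0.027]
 [-0.262  0.003 -0.965]]
tray x -0.11 y [-0.0745  0.0561]
tray x -0.08 y [-0.0751  0.066 ]
tray y -0.06 x [-0.1227 -0.0173]
tray y -0.03 x [-0.0942 -0.0357]
tray y 0.0 x [-0.0879 -0.0316]
tray y 0.03 x [-0.0896 -0.0186]
foot 1 19 [0.0732 0.0844 0.0944]
foot -1 49 [-0.0971 -0.0855 -0.0551]
drip_tray -0.0311 -0.0025 0.61
espresso_cup -0.1655 0.1779 0.67
bay_home -0.005 0.0002 0.72
bay_mouth -0.0131 0.0027 0.68
```

```bash
python3 -m jog '[{"fingers":0.085,"x":-0.0039,"y":0,"z":0.001,"rx":0,"ry":0,"rz":0},{"fingers":0.085,"x":-0.0039,"y":0,"z":0.001,"rx":0,"ry":0,"rz":0},{"fingers":0.085,"x":-0.0039,"y":0,"z":0.001,"rx":0,"ry":0,"rz":0},{"fingers":0.085,"x":-0.0039,"y":0,"z":0.001,"rx":0,"ry":0,"rz":0},{"fingers":0.085,"x":-0.0029,"y":0,"z":0.0008,"rx":0,"ry":0,"rz":0}]'
python3 -m jog '[{"fingers":0.085,"x":-0.0019,"y":0,"z":0.0005,"rx":0,"ry":0,"rz":0},{"fingers":0.085,"x":-0.0019,"y":0,"z":0.0005,"rx":0,"ry":0,"rz":0}]'
python3 -m jog '[{"fingers":0.085,"x":-0.0015,"y":0,"z":0.0004,"rx":0,"ry":0,"rz":0},{"fingers":0.085,"x":-0.0015,"y":0,"z":0.0004,"rx":0,"ry":0,"rz":0}]'
python3 -c "
from h import *
togo(-.08,-.002,.008)"
```

```text
clock: 22.88
tcp_pos: [0.5897, 0.0269, 0.0086]
orientation: [-0.132, 2.874, 0.021]
contact_force: [-3.1, -0.1, 0.2]
grip_width: 0.0852
gripper_force: 1.4
clock: 23.12
tcp_pos: [0.5934, 0.0273, 0.0087]
orientation: [-0.132, 2.875, 0.021]
contact_force: [-1.6, 0.3, -0.2]
grip_width: 0.0852
gripper_force: 1.2
clock: 23.38
tcp_pos: [0.5965, 0.0276, 0.0087]
orientation: [-0.132, 2.874, 0.021]
contact_force: [-1.4, -0.6, -1.6]
grip_width: 0.0852
gripper_force: 1.1
tcp_m -0.080953737752937 -0.00106087933736416 0.008740824241665137 yaw -179.89255976777594 tilt -15.15157035173657 roll 0.002 q [ 0.17  0.6  -0.4   2.08  0.8   0.33  0.78] F [-1.4 -0.6 -1.6]
to go [-0.0007 -0.0009  0.001 ]
```

Still no stop is felt. I continue in 1.5 mm steps until the force rises.

```bash
for i in 1; do :; done
python3 -m jog '[{"fingers":0.085,"x":-0.0015,"y":0,"z":0.0004,"rx":0,"ry":0,"rz":0},{"fingers":0.085,"x":-0.0015,"y":0,"z":0.0004,"rx":0,"ry":0,"rz":0}]' | grep -E 'tcp|contact'
python3 -m jog '[{"fingers":0.085,"x":-0.0015,"y":0,"z":0.0004,"rx":0,"ry":0,"rz":0}]' | grep -E 'tcp|contact'
python3 -c "
from h import *
meas('side',11);meas('scene',11)"
```

```text
tcp_pos: [0.5984, 0.0278, 0.0084]
contact_force: [-10.1, -0.4, 4.6]
tcp_pos: [0.5985, 0.0277, 0.008]
contact_force: [-13.7, -0.4, 6.0]
23.75 [0.59847218 0.02765281 0.00799733] tcp_m -0.079 -0.0012 F [-13.7  -0.4   6. ]
[[-0.962 -0.092  0.256]
 [-0.089  0.996  0.025]
 [-0.257  0.001 -0.966]]
tray x -0.11 y [-0.0583  0.0409]
tray x -0.08 y [-0.0764  0.0565]
tray y -0.06 x [-0.0961 -0.0157]
tray y -0.03 x [-0.0623 -0.0155]
tray y 0.0 x [-0.0583 -0.0152]
tray y 0.03 x [-0.0846 -0.0161]
foot 1 32 [0.0639 0.079  0.09  ]
foot -1 48 [-0.096  -0.0824 -0.0505]
drip_tray -0.0022 -0.0037 0.62
espresso_cup 0.0159 -0.0115 0.66
bay_mouth 0.0156 -0.0068 0.66
24.0 [0.59835037 0.02762543 0.00790602] tcp_m -0.0791 -0.0012 F [-10.9  -1.6   4.1]
[[-0.962 -0.092  0.256]
 [-0.089  0.996  0.025]
 [-0.257  0.001 -0.966]]
tray x -0.11 y [-0.0498  0.0541]
tray x -0.08 y [-0.0453  0.0705]
tray y -0.06 x [-0.0972 -0.016 ]
tray y -0.03 x [-0.0755 -0.0156]
tray y 0.0 x [-0.0731 -0.0165]
tray y 0.03 x [-0.0966 -0.0154]
foot 1 53 [0.0559 0.0833 0.0947]
foot -1 14 [-0.0814 -0.0737 -0.0537]
drip_tray -0.0032 0.0005 0.64
espresso_cup 0.0215 -0.0105 0.78
```

The force rose to 10-14 N exactly at the home position, so the tray is against the column. I back off and check.

```bash
python3 -m jog '[{"fingers":0.085,"x":0.005,"y":0,"z":-0.0013,"rx":0,"ry":0,"rz":0},{"fingers":0.085,"x":0.015,"y":0,"z":-0.004,"rx":0,"ry":0,"rz":0},{"fingers":0.085,"x":0.03,"y":0,"z":-0.008,"rx":0,"ry":0,"rz":0},{"fingers":0.085,"x":0.03,"y":0,"z":-0.02,"rx":0,"ry":0,"rz":0},{"fingers":0.085,"x":0.03,"y":0,"z":-0.05,"rx":0,"ry":0,"rz":0},{"fingers":0.085,"x":0,"y":-0.06,"z":-0.02,"rx":0,"ry":0,"rz":0},{"fingers":0.085,"x":0,"y":-0.06,"z":0,"rx":0,"ry":0,"rz":0},{"fingers":0.085,"x":0,"y":0,"z":0,"rx":0,"ry":0,"rz":0}]' | grep -E 'tcp|contact|clock'
python3 -c "
from h import *
meas('side',12);meas('scene',12)
a=cv2.imread('pics/scene12.png')[130:290,210:410];b=cv2.imread('pics/side12.png')[130:290,230:430]
cv2.imwrite('pics/c12.png',np.hstack([cv2.resize(i,None,fx=2,fy=2) for i in (a,b)]))"
```

```text
clock: 25.25
tcp_pos: [0.4796, -0.0979, 0.0753]
contact_force: [0.3, 0.6, 0.1]
25.25 [ 0.47958068 -0.09786676  0.07526172] tcp_m -0.2087 -0.1155 F [0.3 0.6 0.1]
[[-0.962 -0.078  0.261]
 [-0.076  0.997  0.021]
 [-0.262  0.    -0.965]]
tray x -0.08 y [-0.0726  0.065 ]
tray y -0.06 x [-0.0745 -0.0163]
tray y -0.03 x [-0.0756 -0.0165]
tray y 0.0 x [-0.075  -0.0157]
tray y 0.03 x [-0.0746 -0.0161]
foot 1 35 [0.0574 0.0785 0.0908]
foot -1 44 [-0.0941 -0.0829 -0.0555]
drip_tray 0.0016 -0.0036 0.96
espresso_cup 0.0162 -0.0115 0.66
bay_home -0.0107 -0.299 0.28
bay_mouth 0.0803 0.3262 0.18
25.5 [ 0.48017766 -0.08874373  0.07504695] tcp_m -0.2073 -0.1065 F [-0.8  0.2 -0.1]
[[-0.961 -0.095  0.26 ]
 [-0.091  0.996  0.027]
 [-0.261  0.002 -0.965]]
tray x -0.08 y [-0.0691  0.069 ]
tray y -0.06 x [-0.0754 -0.0157]
tray y -0.03 x [-0.076  -0.0157]
tray y 0.0 x [-0.077  -0.0152]
tray y 0.03 x [-0.0766 -0.0158]
foot 1 65 [0.0541 0.0805 0.094 ]
foot -1 30 [-0.0943 -0.0775 -0.054 ]
drip_tray -0.004 0.0004 0.65
espresso_cup -0.1603 0.1746 0.92
bay_mouth -0.0053 -0.0004 0.42
```

View pics/c12.png

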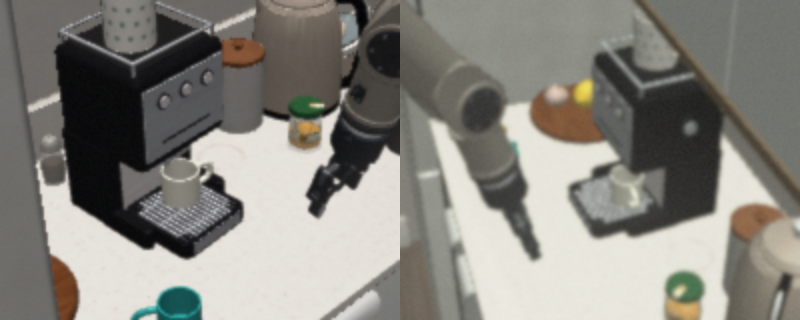

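The tray sits square and home between the feet, with the cup upright under the spout at about (182,183) in the left crop. The gripper is clear of everything.

```bash
python3 -c "
from bench import r
print(r.hand_in())"
```

```text
the job is handed in; nothing more can be done
None
```

I handed the job in at about 25.5 s: the tray is square and home against the machine with the cup upright under the spout, I pushed only on the tray, and the arm is clear; the hand-in returned no verdict.

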